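# Stand the washed grooming comb in the drying dock and start the cycle

### The arm

A 7-joint arm with a two-finger parallel gripper is mounted at the origin on the work surface. World frame = base frame: x ahead of the robot, y to its left, z up, the work surface at z = 0. Lengths are in m, angles in rad, forces in N, time in s.
With the tool pointing down it reaches from about 0.425 to 0.925 m from the base axis. Payload 6.8 kg.
Tool frame: the origin (TCP) lies at the very end of the fingers, on their centre line; the grasp point (between the pads) lies 19 mm behind it; z points along the fingers, y is the line along which they close (so a half turn about z gives the same grasp; the last joint's range is limited). The gripper opens to 85 mm and grips with 20 to 120 N. Pads are 22 mm wide; open, the fingers measure 114 mm over their backs; the gripper's body (76 mm by 85 mm) begins 54 mm behind the grasp point. The pads swing forward as they close: fully open they stand 13 mm farther back than shut.
Start: joints at [-0.108, 0.477, 0.022, 1.555, -0.011, 1.109, -0.083], TCP at [0.675, 0, 0.231] pointing down, gripper open.
Joint ranges: [-2.96, 2.96], [-0.34, 2.1], [-1.41, 1.46], [0.24, 2.44], [-1.37, 4.51], [0.17, 1.92], [-2.96, 2.96]. Speed limits (rad/s): [2.39, 2.39, 3.14, 3.14, 3.14, 3.14, 3.14].

### API

Orientations are given as a rotation vector (axis times angle).
In Python, from bench import r gives the robot as it stands.
- The arm moves only by the tool play_rows, never from a script. Its argument "targets" is text: rows parted by semicolons, each of 5 numbers parted by spaces: the closure, from -1 (fully open) to 1 (shut), then the shift along the tool's x, y, z in m, then the turn about the tool's z in rad. In form: gripper dx dy dz spin; .... A call has 1 to 8 rows; each row is the pose to reach, as a shift and turn from the pose commanded when the call began, along the tool's axes at that moment; what a row does not reach only later rows make up. A row lasts 1/12 s, in which the tool goes at most 41.7 mm and 7.16 degrees, less where a joint would pass 70% of its speed; a pose out of reach is approached as far as the arm can. A call with a gripper value outside its range is refused whole. The fingers move at their own pace and stop on an object; "squeeze" is the grip in N (left out, the last holds). Time passes only in rows, so rows that repeat a pose let the fingers close. It gives the time, the measured TCP pose, the force, the opening and the grip force at its end, in the units of the state.
- r.get_obs(): the state, without advancing time (a new reading comes with each control period).
- r.grab_frame(name): name is "scene" or "side" or "wrist"; returns the picture (384x512x3 uint8, red, green, blue); there is no depth.
- r.camera_info(name): a dict with "fov_y" (degrees; the focal length in pixels is half the picture's height over the tangent of half this angle, whatever the lens; pixels are square), "cx", "cy" (the principal point, pixels), "k1" (the pictures are not rectified: a ray, as slopes to the right and down, at radius r is drawn at 1 + k1 r^2 times it, then the intrinsics apply), "position" and "rotation" of the camera in the world. Camera axes: x right, y down, z forward; pixel columns grow to the right and rows downward; lengths in m; the calibration is good to about 2 mm. A picture is of the moment at which its call begins: read the wrist's pose just before it. camera_info takes no time and is no camera call; for the wrist camera it gives the pose at the moment of the call.
- r.hand_in(): hands the job in; it is judged then, once.
The state is a dict: "clock": time; "joints": joint angles; "qvel": joint speeds; "tau": joint torques, N m; "tcp_pos": TCP position; "orientation": TCP orientation; "contact_force": force on the tool from outside, world axes, zero at the start; "moment": the same for the moment, N m; "grip_width": finger opening in m; "gripper_force": force on a finger pad.
Only numpy, scipy, OpenCV 4.12 (cv2) and the standard library are available. Lean on these libraries where they do the work, as an engineer would, in place of code of your own. Each camera call takes 0.05 s, during which the arm holds its last target. There are 200 camera calls.

### The job

The washed steel comb with the handle is draining in the slanted stand: draw it out along its slant and stand it upright, handle up, in the empty long slot of the drying dock, lowering it gently right to the bottom before you let go. Once it stands there, press the dock's keys one at a time, each fully down and let up again: first the round power key, then the long bar key that starts the cycle. Press no key before the comb is in, leave the small square key unpressed, and leave the short comb in the dock, the clipper, the balm jar and the spray bottle where they are.

Things in the scene. Friction and masses are not known exactly. Their poses are not given: they have to be found in the camera images.
- comb: Steel comb, 180 mm long, 0.1 kg: toothed blade (z 0-90 mm) 34 wide (x), 6 thick (y); straight handle (z 90-180) 20 wide (x), 10 thick (y), gripped along y. Origin: centre of the blade's free end, which goes down; z runs to the handle; teeth point to +x. It starts 80 mm deep in the slanted stand, leaning 40 degrees, handle up and towards the robot; draw it out along its +z.
- stand: Slanted draining stand, fixed: white porcelain block 70 x 100 x 100 mm tilted 40 degrees towards -x in a low steel cradle, 165 x 116 mm on the shelf, 130 mm high. Two slots 41 x 11 mm, 80 mm deep, in its slanted upper face, at y = +23 mm (with the comb) and -23 mm (empty). Origin: on the shelf under its middle; z up, -x towards the robot, y along the row of slots.
- dock: UV drying dock, fixed: white box 110 (x) x 190 (y) x 100 mm high, two upright slots in its top: long one at y = +40 mm, empty; short one at y = -40 mm, holding the short comb. In front (-x) a sloping panel with three keys, falling to 40 mm above the shelf at x = -136 mm; its normal leans 24 degrees from vertical to -x. Origin: on the shelf under the box's centre; x to its back, z up.
- dock_slot (a point): Centre of the mouth of the empty long slot, in the dock's top face 100 mm above the shelf; axes as the dock's. The slot is 41 mm (x) by 11 mm (y), 70 mm deep with a flat floor and a 2 mm chamfer. With the comb fully down, its origin is 70 mm below this point and 110 mm of it stands out; either way round fits.
- key_power_top (a point): Centre of the top of the round power key (26 mm across), on the sloping panel at the dock's y = +60 mm; caps stand 8 mm proud of the panel. z points out of the panel, along which the key is pressed in (-z); y as the dock's y.
- key_air_top (a point): Centre of the top of the small square key (16 mm), at the dock's y = +5 mm, between the other two; not to be pressed. Axes as for the power key.
- key_cycle_top (a point): Centre of the top of the long bar key (44 mm along y, 18 mm up the slope), at the dock's y = -55 mm. Axes as for the power key.
- key_power (a joint): Travel of the round power key: 0 up, 0.005 m fully down; a spring returns it, about 1.2 N to start and 4.2 N fully down.
- key_air (a joint): Travel of the small square key, likewise; not to be pressed.
- key_cycle (a joint): Travel of the long bar key, likewise.
- flea_comb: Short steel comb standing in the dock's short slot, 135 mm long, its handle (16 x 10 mm) reaching 165 mm above the shelf; loose, not to be moved. Origin: lower end of its blade.
- clipper: Black clipper lying on the shelf, 155 x 44 x 34 mm, loose, not to be moved. Origin: centre of its underside.
- balm: Jar of balm at the left, 68 mm across, 55 mm high. Origin: centre of its underside.
- spray: Amber spray bottle at the right, 60 mm across, 165 mm high. Origin: centre of its underside.
Not all that is in view belongs to the job. Leave any purple look-alike of the comb alone.

How it is judged:
By the outcome, as a careful person would: the job done as asked, in the order asked, and still so for the second after the job is handed in, with the robot touching nothing.
It also fails if it takes over 66 s, if anything falls off the work surface, if the arm or the gripper's body presses on something with over 40 N, if the wrist force passes 120 N, or if a joint passes its speed limit or range.

## Working session

There is one attempt and no reset: what is moved stays moved. The work goes in short steps, Python scripts to look and compute and a tool call to move; the robot and the scene stay as the last step left them, time stands still between calls to the robot, and variables do not carry over. Pictures are saved under pics/ and viewed, at most 10 in all, crops included, and the job is handed in when it is done.

Besides the shell and the picture viewer there is one more tool, called after "Emit:" as name(argument=value, ...) on one line, values as JSON. play_rows: Moves the arm, as the interface text tells. Its arguments: {"type":"object","properties":{"targets":{"type":"string"},"squeeze":{"type":"number"}},"required":["targets"]}

```bash
mkdir -p pics; ls; python3 - <<'E'
from bench import r
import cv2,numpy as np
o=r.get_obs();print({k:np.round(v,3) for k,v in o.items()})
for n in ("scene","side","wrist"):
    c=r.camera_info(n);print(n,c)
    cv2.imwrite(f"pics/{n}0.png",r.grab_frame(n)[:,:,::-1])
E
```

```text
pics
{'clock': np.float64(0.0), 'joints': array([-0.108,  0.478,  0.022,  1.556, -0.012,  1.109, -0.083]), 'qvel': array([ 0.   ,  0.001, -0.   , -0.   , -0.001, -0.002, -0.001]), 'tau': array([-1.0000e-03, -5.9644e+01,  1.6080e+00, -2.8119e+01,  1.2000e-02,
        9.0000e-03,  0.0000e+00]), 'tcp_pos': array([ 0.674, -0.   ,  0.23 ]), 'orientation': array([-2.221e+00, -2.221e+00,  2.000e-03]), 'contact_force': array([-0.467, -0.476, -0.636]), 'moment': array([ 0.004,  0.02 , -0.031]), 'gripper_force': np.float64(0.0), 'grip_width': np.float64(0.085)}
scene {'fov_y': 55.05290275492669, 'cx': 256.5202866293125, 'cy': 191.54497028066956, 'k1': 0.040255065850705714, 'position': array([ 1.13092373, -0.01635578,  0.86146455]), 'rotation': array([-1.79643119, -1.75687533,  0.67440497])}
side {'fov_y': 52.362991177918715, 'cx': 251.3707554103344, 'cy': 197.98157654664, 'k1': -0.10111784930555096, 'position': array([-0.24572081,  0.93963746,  0.89163722]), 'rotation': array([-0.78823302,  2.43293036, -1.26559743])}
wrist {'fov_y': 68.50315113664847, 'cx': 249.45979178548532, 'cy': 189.08331437948266, 'k1': -0.06030132212690544, 'position': array([0.67388672, 0.08432347, 0.37272929]), 'rotation': array([ 2.80895554e+00, -4.41232782e-04, -2.08773071e-03])}
```

View pics/scene0.png

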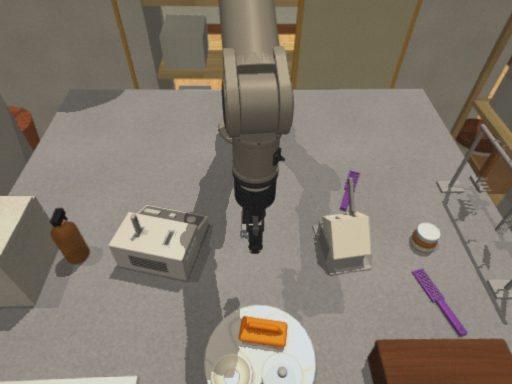

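View pics/side0.png

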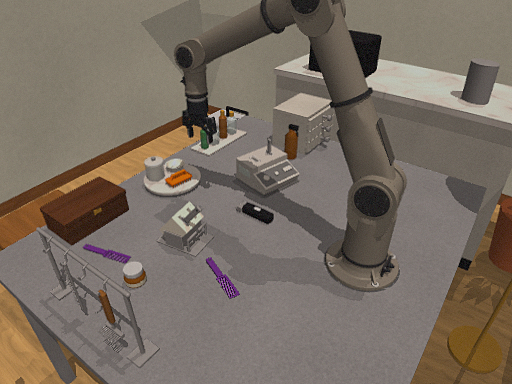

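The scene view shows the stand at about (345,240) with a grey handle at (352,195), and the dock at (160,240) with the short comb at (137,225). Candidates for the comb are:
- the grey handle in the stand at (352,195), which is my choice
- the purple look-alikes at (349,190) and (438,300)
- the short comb in the dock at (137,225)
- the combs hanging on the rack at right

Next is one close crop to check the choice.

```bash
python3 - <<'E'
import cv2,numpy as np
s=cv2.imread("pics/scene0.png");d=cv2.imread("pics/side0.png")
def c(im,x,y,w=100,h=75): 
    return cv2.resize(im[y:y+h,x:x+w],(400,300),interpolation=cv2.INTER_CUBIC)
a=np.vstack([np.hstack([c(s,300,170,133,100),c(s,100,195,120,90)]),np.hstack([c(d,145,190),c(d,225,130)])])
cv2.imwrite("pics/crop1.png",a)
E
```

```text
(no output)
```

View pics/crop1.png

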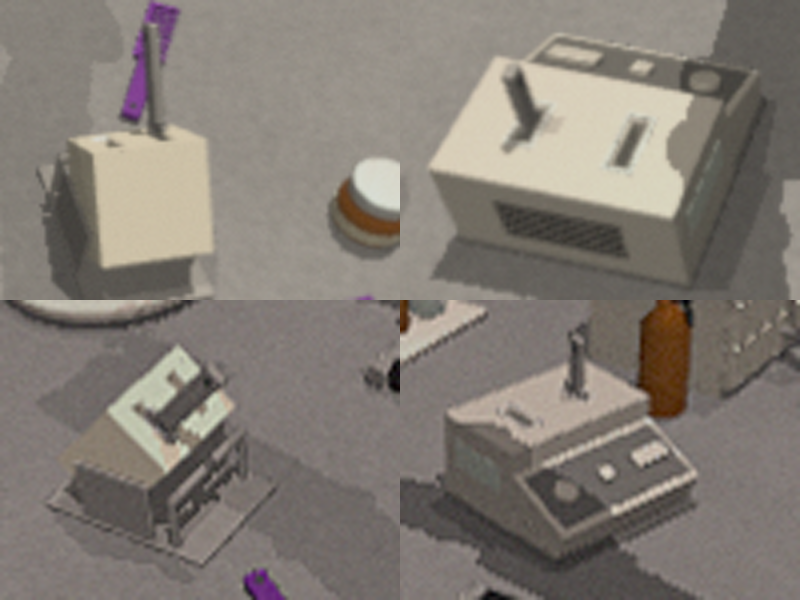

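The crop confirms the choice. The steel handle comes out of the +y slot of the stand, at scene (352,213) up to tip (350,178), and the purple comb is behind it on the shelf. In the dock, the long slot is empty and the three keys are visible. Next I triangulate.

```bash
cat > h.py <<'E'
from bench import r
import cv2,numpy as np
from scipy.spatial.transform import Rotation as R
def cam(n): return r.camera_info(n)
def ray(c,u,v):
    f=192/np.tan(np.radians(c["fov_y"])/2)
    d=np.array([(u-c["cx"])/f,(v-c["cy"])/f]); s=d.copy()
    for _ in range(10): s=d/(1+c["k1"]*(s@s))
    w=R.from_rotvec(c["rotation"]).apply([*s,1]); return np.array(c["position"]),w/np.linalg.norm(w)
def proj(c,P):
    f=192/np.tan(np.radians(c["fov_y"])/2)
    p=R.from_rotvec(c["rotation"]).inv().apply(np.array(P)-c["position"]); s=p[:2]/p[2]
    return s*(1+c["k1"]*(s@s))*f+[c["cx"],c["cy"]]
def onz(c,u,v,z):
    p,d=ray(c,u,v); return p+d*(z-p[2])/d[2]
def tri(*rs):
    A=sum(np.eye(3)-np.outer(d,d) for p,d in rs); b=sum((np.eye(3)-np.outer(d,d))@p for p,d in rs)
    x=np.linalg.solve(A,b); return x,max(np.linalg.norm((np.eye(3)-np.outer(d,d))@(x-p)) for p,d in rs)
def tool():
    o=r.get_obs(); return o["tcp_pos"],R.from_rotvec(o["orientation"])
def go(P,yaw=None):
    "shift in tool axes to bring TCP to world P"
    p,q=tool(); return np.round(q.inv().apply(np.array(P)-p),4)
E
python3 - <<'E'
from h import *
S,D=cam("scene"),cam("side")
s1=lambda u,v:(300+u/3.008,170+v/3); s2=lambda u,v:(100+(u-400)/3.333,195+v/3.333)
d1=lambda u,v:(145+u/4,190+(v-300)/4); d2=lambda u,v:(225+(u-400)/4,130+(v-300)/4)
for n,a,b in [("tip",s1(152,25),d1(212,372)),("base",s1(157,132),d1(163,418)),("power",s2(705,80),d2(566,490)),("air",s2(641,68),d2(606,471)),("cycle",s2(574,55),d2(650,454)),("slot",s2(630,142),d2(520,418)),("flea",s2(513,68),d2(576,338)),("stand top L",s1(205,133),d1(110,408)),("stand top R",s1(72,137),d1(178,346))]:
    print(n,*[np.round(x,4) for x in tri(ray(S,*a),ray(D,*b))])
print("slot z.1",onz(S,*s2(630,142),.1),onz(D,*d2(520,418),.1))
print("clipper",onz(D,257,212,.034))
E
```

```text
tip [0.4546 0.2581 0.18  ] 0.0009
base [0.5154 0.2624 0.1089] 0.0033
power [ 0.4876 -0.1678  0.0612] 0.0021
air [ 0.4745 -0.2217  0.0617] 0.0018
cycle [ 0.4576 -0.28    0.0596] 0.0018
slot [ 0.5749 -0.2117  0.0955] 0.0013
flea [ 0.5567 -0.2869  0.1626] 0.0006
stand top L [0.5365 0.2959 0.1313] 0.0017
stand top R [0.5473 0.1903 0.1314] 0.0095
slot z.1 [ 0.5792413  -0.20949621  0.1       ] [ 0.57029153 -0.20702447  0.1       ]
clipper [0.40661953 0.00927643 0.034     ]
```

View pics/wrist0.png

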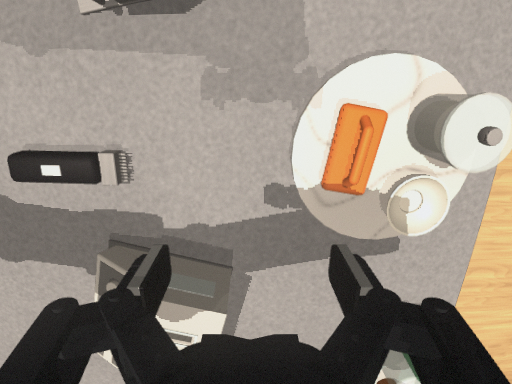

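The wrist view shows the clipper (20-130,165), the dock at lower left and the fingers. Triangulation puts the dock at a yaw of about -15° and the stand at about +5°, with the comb axis leaning 40° as stated.

The tool can only point down, so the plan has four steps:
1. Grip the handle near its top along the stand's y.
2. Draw the comb out along the slant until about 10 mm is left in the slot.
3. Swing the hand forward so the slot's mouth turns the comb upright within the grip.
4. Lift it clear.

First I approach for a wrist view.

Emit:
play_rows(targets="-1 0.26 -0.175 -0.04 -1.66;-1 0.26 -0.175 -0.04 -1.66;-1 0.26 -0.175 -0.04 -1.66;-1 0.26 -0.175 -0.04 -1.66;-1 0.26 -0.175 -0.04 -1.66;-1 0.26 -0.175 -0.04 -1.66;-1 0.26 -0.175 -0.04 -1.66;-1 0.26 -0.175 -0.04 -1.66")

```text
clock: 0.82
tcp_pos: [0.4967, 0.2646, 0.272]
orientation: [-0.867, -3.019, -0.003]
contact_force: [0.7, 0.1, 0.1]
grip_width: 0.0854
gripper_force: 0.0
```

Emit:
play_rows(targets="-1 0 0 0 -0.125;-1 0 0 0 -0.25;-1 0 0 0 -0.375;-1 0 0 0 -0.5;-1 0 0 0 -0.625;-1 0 0 0 -0.66;-1 0 0 0 -0.66;-1 0 0 0 -0.66")

```text
clock: 1.48
tcp_pos: [0.4999, 0.2598, 0.2711]
orientation: [0.137, -3.138, 0.0]
contact_force: [0.7, 0.5, -0.1]
grip_width: 0.0852
gripper_force: 0.0
```

```bash
python3 - <<'E'
from h import *
p,q=tool();print(np.round(p,4),np.round(q.as_matrix(),3),r.get_obs()["clock"])
c=cam("wrist");np.save("w1.npy",c,allow_pickle=True)
cv2.imwrite("pics/w1.png",r.grab_frame("wrist")[:,:,::-1])
E
```

```text
[0.4999 0.2598 0.2711] [[-0.996 -0.087 -0.   ]
 [-0.087  0.996 -0.   ]
 [ 0.    -0.    -1.   ]] 1.4833
```

View pics/w1.png

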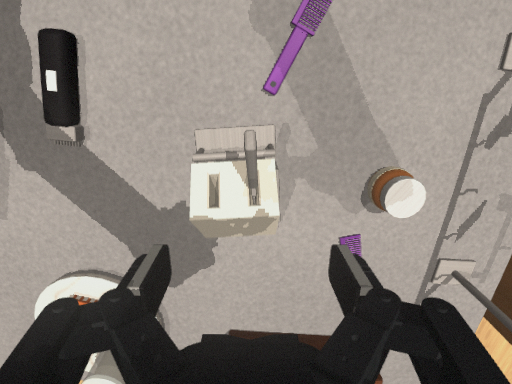

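The wrist view shows the handle from tip (251,132) down to its slot at about (254,200), with the empty slot at (214,190).

```bash
python3 - <<'E'
from h import *
c=np.load("w1.npy",allow_pickle=True).item()
S,D=cam("scene"),cam("side")
print("tip",tri(ray(c,250.5,134),ray(S,350.5,178.3),ray(D,198,208)))
print("tip z.18",onz(c,250.5,134,.18),"base z.103",onz(c,254,200,.103))
print("empty slot",onz(c,214,190,.103))
im=cv2.imread("pics/w1.png");g=im[:,:,0].astype(int)
for v in (140,150,160,170): print(v,list(g[v,238:266]))
E
```

```text
tip (array([0.45155163, 0.25792043, 0.17925627]), np.float64(0.0039991228769235485))
tip z.18 [0.44776733 0.25626213 0.18      ] base z.103 [0.53502646 0.26827558 0.103     ]
empty slot [0.52665832 0.22063848 0.103     ]
140 [np.int64(170), np.int64(174), np.int64(175), np.int64(175), np.int64(173), np.int64(173), np.int64(101), np.int64(133), np.int64(141), np.int64(159), np.int64(161), np.int64(160), np.int64(161), np.int64(164), np.int64(163), np.int64(153), np.int64(139), np.int64(116), np.int64(136), np.int64(176), np.int64(172), np.int64(169), np.int64(173), np.int64(174), np.int64(173), np.int64(175), np.int64(176), np.int64(174)]
150 [np.int64(144), np.int64(138), np.int64(144), np.int64(141), np.int64(146), np.int64(140), np.int64(100), np.int64(91), np.int64(108), np.int64(120), np.int64(125), np.int64(127), np.int64(122), np.int64(124), np.int64(125), np.int64(123), np.int64(109), np.int64(99), np.int64(89), np.int64(132), np.int64(136), np.int64(132), np.int64(132), np.int64(136), np.int64(138), np.int64(137), np.int64(141), np.int64(141)]
160 [np.int64(122), np.int64(124), np.int64(124), np.int64(123), np.int64(123), np.int64(123), np.int64(124), np.int64(136), np.int64(87), np.int64(92), np.int64(99), np.int64(106), np.int64(108), np.int64(105), np.int64(104), np.int64(109), np.int64(108), np.int64(102), np.int64(99), np.int64(210), np.int64(208), np.int64(210), np.int64(211), np.int64(211), np.int64(211), np.int64(206), np.int64(209), np.int64(208)]
170 [np.int64(156), np.int64(157), np.int64(156), np.int64(154), np.int64(156), np.int64(155), np.int64(157), np.int64(156), np.int64(143), np.int64(86), np.int64(95), np.int64(99), np.int64(105), np.int64(108), np.int64(106), np.int64(109), np.int64(112), np.int64(107), np.int64(103), np.int64(140), np.int64(169), np.int64(206), np.int64(210), np.int64(207), np.int64(210), np.int64(209), np.int64(206), np.int64(209)]
```

Emit:
play_rows(targets="-1 0.034 0.002 0.03 0;-1 0.034 0.002 0.06 0;-1 0.034 0.002 0.09 0;-1 0.034 0.002 0.115 0;-1 0.034 0.002 0.128 0;0.5 0.034 0.002 0.128 0;1 0.034 0.002 0.128 0;1 0.034 0.002 0.128 0", squeeze=20)

```text
clock: 2.2
tcp_pos: [0.4667, 0.2596, 0.1444]
orientation: [-0.139, 3.137, 0.001]
contact_force: [0.7, -0.3, 0.8]
grip_width: 0.0518
gripper_force: 0.0
```

Emit:
play_rows(targets="1 0 0 0 0;1 0 0 0 0;1 0 0 0 0;1 0 0 0 0;1 0 0 0 0")

```text
clock: 2.62
tcp_pos: [0.4665, 0.2599, 0.1442]
orientation: [-0.141, 3.137, 0.002]
contact_force: [-1.0, 1.4, 5.3]
grip_width: 0.0101
gripper_force: 21.0
```

Gripped at 10.1 mm, which matches the handle thickness. Now I draw it 68 mm along the slant.

Emit:
play_rows(targets="1 0.006 0 -0.007 0;1 0.013 0 -0.015 0;1 0.02 0 -0.023 0;1 0.026 0 -0.031 0;1 0.032 0 -0.038 0;1 0.038 0 -0.046 0;1 0.044 0 -0.052 0;1 0.044 0 -0.052 0")

```text
clock: 3.28
tcp_pos: [0.421, 0.255, 0.1966]
orientation: [-0.141, 3.138, -0.0]
contact_force: [0.4, 0.4, 0.8]
grip_width: 0.0098
gripper_force: 19.6
```

```bash
python3 - <<'E'
from h import *
o=r.get_obs();print(np.round(o["tcp_pos"],4),np.round(o["contact_force"],2),np.round(o["moment"],3),o["grip_width"])
w=r.grab_frame("wrist");d=r.grab_frame("side")
d=cv2.resize(d[170:266,130:258],(512,384),interpolation=cv2.INTER_CUBIC)
cv2.imwrite("pics/d2.png",cv2.resize(np.hstack([w,d]),(800,300))[:,:,::-1])
E
```

```text
[0.421  0.255  0.1966] [0.39 0.43 0.79] [ 0.052 -0.29   0.016] 0.009750100537521207
```

View pics/d2.png

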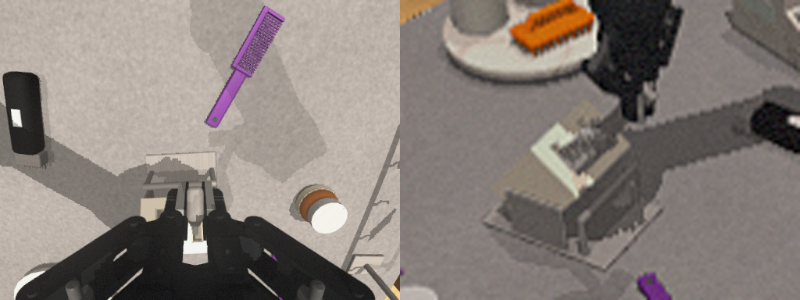

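The side crop shows the toothed blade almost out of the slot, still slanted in the grip. Now I swing it upright about the slot's upper mouth edge.

Emit:
play_rows(targets="1 -0.003 0 -0.002 0;1 -0.007 0 -0.007 0;1 -0.012 0 -0.011 0;1 -0.017 0 -0.015 0;1 -0.022 0 -0.019 0;1 -0.0325 0 -0.0265 0;1 -0.038 0 -0.03 0;1 -0.044 0 -0.033 0")

```text
clock: 4.05
tcp_pos: [0.4667, 0.259, 0.2287]
orientation: [0.139, -3.138, -0.0]
contact_force: [-2.1, 1.4, -1.1]
grip_width: 0.01
gripper_force: 20.0
```

Emit:
play_rows(targets="1 -0.006 0 -0.0025 0;1 -0.012 0 -0.005 0;1 -0.018 0 -0.007 0;1 -0.024 0 -0.0095 0;1 -0.03 0 -0.011 0;1 -0.036 0 -0.0125 0;1 -0.043 0 -0.0135 0;1 -0.049 0 -0.0145 0")

```text
clock: 4.72
tcp_pos: [0.5156, 0.2633, 0.2429]
orientation: [-0.14, 3.138, 0.0]
contact_force: [-1.7, 0.3, -0.0]
grip_width: 0.0096
gripper_force: 20.4
```

```bash
python3 - <<'E'
from h import *
o=r.get_obs();print(np.round(o["tcp_pos"],4),np.round(o["contact_force"],2),np.round(o["moment"],3),o["grip_width"])
s=r.grab_frame("scene");d=r.grab_frame("side")
cv2.imwrite("pics/raw_s3.png",s[:,:,::-1]);cv2.imwrite("pics/raw_d3.png",d[:,:,::-1])
z=lambda im,x,y:cv2.resize(im[y:y+120,x:x+80],(400,600),interpolation=cv2.INTER_CUBIC)
cv2.imwrite("pics/d3.png",np.hstack([z(s,315,140),z(d,150,140)])[:,:,::-1])
E
```

```text
[0.5156 0.2633 0.2429] [-1.7   0.3  -0.03] [0.286 0.625 0.002] 0.009602234597193606
```

View pics/d3.png

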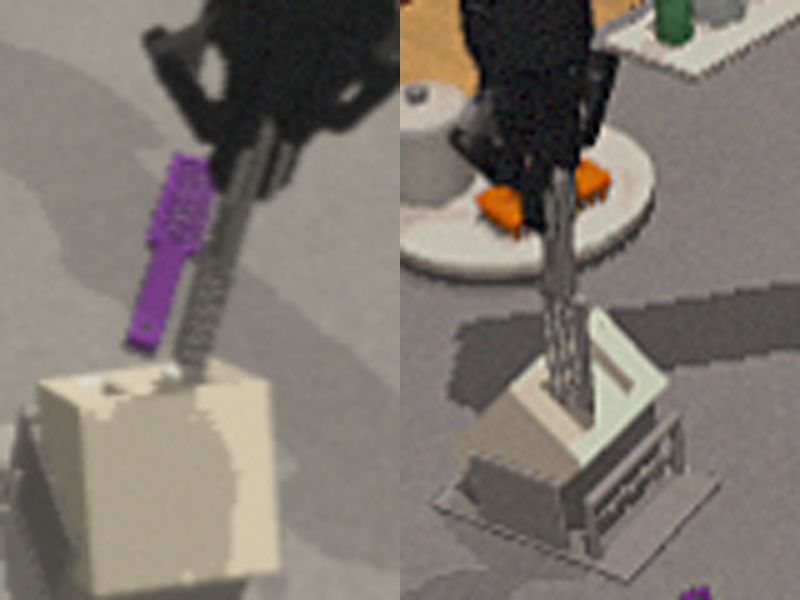

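The comb now stands nearly upright in the grip. In the side crop the handle is at (560,170) and the blade end is at (572,415). I compare that with the projection of a true vertical.

```bash
python3 - <<'E'
from h import *
S,D=cam("scene"),cam("side")
p=np.array([.5156,.2633,0])
for n,c in (("scene",S),("side",D)):
    for z in (.26,.235,.195,.105): print(n,z,proj(c,p+[0,0,z]).round(1))
    print(" d per 10mm x at .105",(proj(c,p+[.01,0,.105])-proj(c,p+[0,0,.105])).round(1))
E
```

```text
scene 0.26 [364.6 172.4]
scene 0.235 [362.2 179.9]
scene 0.195 [358.5 191.3]
scene 0.105 [351.1 214.3]
 d per 10mm x at .105 [0.8 2.9]
side 0.26 [179.5 180.6]
side 0.235 [180.4 187.5]
side 0.195 [181.7 198.2]
side 0.105 [184.6 220.9]
 d per 10mm x at .105 [-2.2 -1.1]
```

It is upright to within about 2°. I firm up the grip, lift it clear, carry it past the dock and look at the slot from above.

Emit:
play_rows(targets="1 0 0 -0.025 0;1 0 0 -0.055 0;1 -0.005 -0.024 -0.057 0;1 -0.012 -0.057 -0.057 0.05;1 -0.019 -0.09 -0.057 0.1;1 -0.026 -0.125 -0.057 0.15;1 -0.033 -0.16 -0.057 0.2;1 -0.04 -0.194 -0.057 0.25", squeeze=40)

```text
clock: 5.48
tcp_pos: [0.5724, 0.0711, 0.3]
orientation: [0.257, 3.13, -0.002]
contact_force: [0.5, -0.2, -1.5]
grip_width: 0.0096
gripper_force: 44.7
```

```bash
python3 - <<'E'
from h import *
p,q=tool();print(p,go([.655,-.20,.30]), q.as_matrix()[:,1].round(3))
E
```

```text
[0.57244447 0.07107833 0.29997621] [-0.1257 -0.254   0.0004] [ 0.163  0.987 -0.001]
```

Emit:
play_rows(targets="1 -0.018 -0.036 0 0.05;1 -0.036 -0.073 0 0.1;1 -0.054 -0.11 0 0.1;1 -0.072 -0.146 0 0.1;1 -0.09 -0.182 0 0.1;1 -0.108 -0.218 0 0.1;1 -0.126 -0.254 0 0.1;1 -0.126 -0.254 0 0.1")

```text
clock: 6.15
tcp_pos: [0.6551, -0.2095, 0.2988]
orientation: [0.428, 3.112, -0.012]
contact_force: [-0.4, -2.2, -1.0]
grip_width: 0.0096
gripper_force: 44.7
```

Emit:
play_rows(targets="1 0 0 0 0;1 0 0 0 0;1 0 0 0 0")

```text
clock: 6.4
tcp_pos: [0.6557, -0.1956, 0.2998]
orientation: [-0.405, -3.115, -0.001]
contact_force: [0.5, 1.0, -1.0]
grip_width: 0.0097
gripper_force: 44.7
```

```bash
python3 - <<'E'
from h import *
p,q=tool();print(p.round(4),q.as_matrix()[:,1].round(3))
c=cam("wrist");np.save("w4.npy",c,allow_pickle=True)
im=r.grab_frame("wrist")[:,:,::-1]
cv2.imwrite("pics/w4.png",im)
d=r.grab_frame("side");cv2.imwrite("pics/raw_d4.png",d[:,:,::-1])
cv2.imwrite("pics/w4b.png",cv2.resize(im,(800,600),interpolation=cv2.INTER_CUBIC))
E
```

```text
[ 0.6557 -0.1956  0.2998] [0.256 0.967 0.001]
```

View pics/w4b.png

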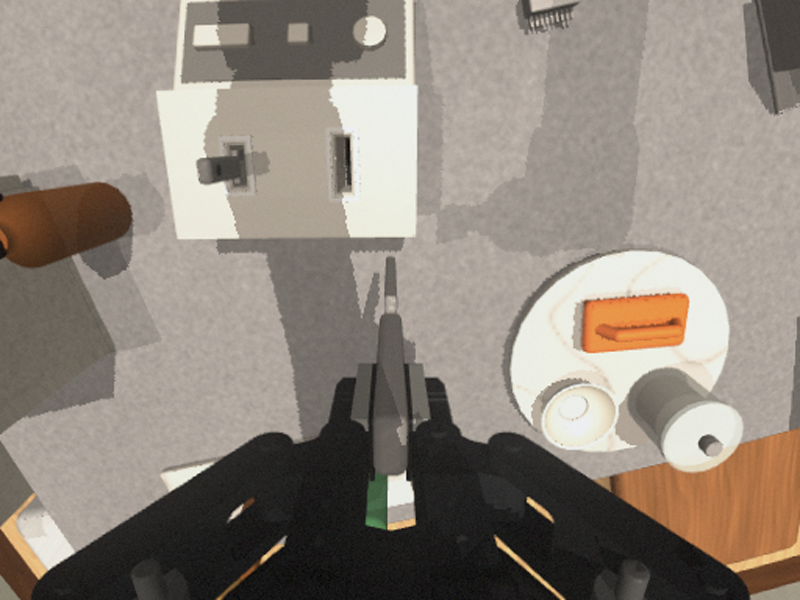

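The view shows the empty long slot at (344,166), the keys at (370,31), (298,33) and (221,36), the dock's top corners, and the comb tip at (391,258). All of these are in 800-scale pixels.

```bash
python3 - <<'E'
from h import *
c=np.load("w4.npy",allow_pickle=True).item()
k=.64
w=lambda u,v,z:onz(c,u*k,v*k,z)
C=[w(*p,.1) for p in ((158,92),(417,86),(416,237),(178,239))]
for x in C: print("corner",x.round(4))
ctr=np.mean(C,0)
for a,b in((0,1),(3,2)): d=C[b]-C[a];print("ydir yaw",np.degrees(np.arctan2(-d[0],d[1])),np.linalg.norm(d))
for a,b in((1,2),(0,3)): d=C[b]-C[a];print("xdir yaw",np.degrees(np.arctan2(d[1],d[0])),np.linalg.norm(d))
s=w(344,166,.1);print("slot",s)
K={n:w(*p,.0615) for n,p in dict(power=(370,31),air=(298,33),cycle=(221,36)).items()};print(K)
d=K["power"]-K["cycle"];print("keys yaw",np.degrees(np.arctan2(-d[0],d[1])),np.linalg.norm(d))
im=cv2.imread("pics/w4.png");hsv=im.max(2).astype(int)
for v in (95,100,106,112,118):print(v,list(map(int,hsv[v,206:234])))
# comb tip : intersect ray with plane local x=-.017
p,q=np.array([.6557,-.1956,.2998]),np.radians(-15)
ex=np.array([np.cos(q),np.sin(q),0]);o,dd=ray(c,391*k,258*k)
for off in(-.017,0):
    t=((p-o)@ex+off)/(dd@ex);X=o+t*dd;print("tip",X, "lateral",(X-p)@np.array([-ex[1],ex[0],0]))
E
```

```text
corner [ 0.4928 -0.3271  0.1   ]
corner [ 0.5396 -0.1447  0.1   ]
corner [ 0.6459 -0.1717  0.1   ]
corner [ 0.5982 -0.3553  0.1   ]
ydir yaw -14.38846363175386 0.18829433351181082
ydir yaw -14.564371140509614 0.18971222542661084
xdir yaw -14.244166791524762 0.10965835225445449
xdir yaw -14.98770213443578 0.10908152337264342
slot [ 0.57957741 -0.2109816   0.1       ]
{'power': array([ 0.48786256, -0.1669508 ,  0.0615    ]), 'air': array([ 0.4744328 , -0.22112616,  0.0615    ]), 'cycle': array([ 0.4597148 , -0.27993839,  0.0615    ])}
keys yaw -13.988919042592721 0.11644093628133184
95 [174, 176, 181, 183, 186, 172, 166, 145, 118, 94, 85, 91, 90, 86, 104, 54, 33, 31, 193, 216, 236, 240, 242, 232, 238, 239, 239, 237]
100 [178, 178, 176, 184, 185, 185, 157, 140, 161, 110, 90, 88, 89, 88, 111, 56, 30, 28, 150, 209, 237, 240, 242, 230, 236, 239, 240, 239]
106 [178, 179, 177, 179, 183, 169, 147, 143, 140, 105, 94, 90, 87, 88, 123, 98, 62, 51, 120, 199, 236, 240, 241, 241, 233, 238, 239, 239]
112 [174, 178, 173, 179, 184, 185, 140, 154, 141, 116, 94, 95, 96, 97, 95, 139, 69, 52, 82, 199, 228, 238, 241, 241, 232, 238, 238, 238]
118 [177, 176, 175, 178, 184, 186, 165, 166, 131, 129, 93, 98, 98, 98, 100, 150, 103, 98, 89, 200, 222, 238, 241, 241, 233, 238, 238, 239]
tip [ 0.63945938 -0.19052786  0.17300519] lateral 0.0006959256135789996
tip [ 0.65593357 -0.19472829  0.10556306] lateral 0.0009024619189511218
```

The slot is at (0.579,-0.211) with yaw -14.4°, and both estimates agree. I move over it, then lower in steps while watching the force.

Emit:
play_rows(targets="1 0.018 -0.009 0 0;1 0.036 -0.018 0 0;1 0.054 -0.027 0 0;1 0.072 -0.035 0 -0.007;1 0.072 -0.035 0 -0.007;1 0.072 -0.035 0.015 -0.007;1 0.072 -0.035 0.03 -0.007;1 0.072 -0.035 0.045 -0.007", squeeze=20)

```text
clock: 7.17
tcp_pos: [0.5777, -0.2113, 0.255]
orientation: [0.395, 3.115, -0.0]
contact_force: [0.0, -0.5, -0.4]
grip_width: 0.0093
gripper_force: 44.8
```

Emit:
play_rows(targets="1 0 0 0 0;1 0 0 0 0")

```text
clock: 7.33
tcp_pos: [0.577, -0.2115, 0.2545]
orientation: [-0.395, -3.115, -0.001]
contact_force: [0.8, 0.7, -0.1]
grip_width: 0.0095
gripper_force: 44.6
```

```bash
python3 - <<'E'
from h import *
p,q=tool();print(p.round(4),go([.5772,-.2111,.25]))
S,D=cam("scene"),cam("side")
s=r.grab_frame("scene");d=r.grab_frame("side");w=r.grab_frame("wrist")
z=lambda im,x,y,W,H:cv2.resize(im[y:y+H,x:x+W],(400,300*2),interpolation=cv2.INTER_CUBIC)
cv2.imwrite("pics/d5.png",np.hstack([z(s,130,175,80,120),z(d,225,90,80,120)])[:,:,::-1])
m=np.array([.579,-.211,.1])
for n,c in(("scene",S),("side",D)): print(n,proj(c,m),proj(c,[.5772,-.2111,.12]))
E
```

```text
[ 0.577  -0.2115  0.2545] [-0.0001  0.0004  0.0045]
scene [168.41414292 237.5355248 ] [167.18275025 232.17650563]
side [253.84519988 158.51173083] [254.22146769 154.36375647]
```

View pics/d5.png

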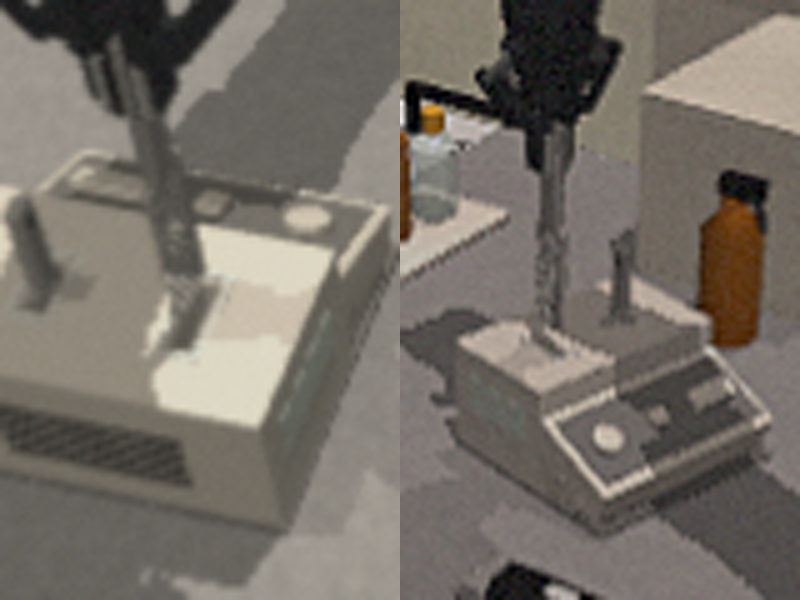

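The blade hangs upright directly over the slot mouth: scene crop (180,300), side crop (548,330). I lower it gently.

Emit:
play_rows(targets="1 0 0 0.004 0;1 0 0 0.008 0;1 0 0 0.012 0;1 0 0 0.016 0;1 0 0 0.02 0;1 0 0 0.024 0;1 0 0 0.028 0;1 0 0 0.028 0")

```text
clock: 8.15
tcp_pos: [0.5764, -0.2123, 0.2256]
orientation: [-0.397, -3.115, -0.0]
contact_force: [-0.2, -0.4, -0.5]
grip_width: 0.0093
gripper_force: 44.6
```

Emit:
play_rows(targets="1 0 0 0.006 0;1 0 0 0.012 0;1 0 0 0.018 0;1 0 0 0.024 0;1 0 0 0.03 0;1 0 0 0.035 0;1 0 0 0.035 0")

```text
clock: 8.73
tcp_pos: [0.5762, -0.2123, 0.1903]
orientation: [-0.397, -3.114, -0.001]
contact_force: [-0.2, 0.4, -0.8]
grip_width: 0.0093
gripper_force: 44.6
```

Emit:
play_rows(targets="1 0 0 0.003 0;1 0 0 0.006 0;1 0 0 0.009 0;1 0 0 0.012 0;1 0 0 0.014 0;1 0 0 0.014 0")

```text
clock: 9.23
tcp_pos: [0.5767, -0.2124, 0.1773]
orientation: [-0.397, -3.116, -0.0]
contact_force: [-0.7, 1.5, -0.9]
grip_width: 0.0095
gripper_force: 44.6
```

Emit:
play_rows(targets="1 0 0 0.001 0;1 0 0 0.002 0;1 0 0 0.003 0;1 0 0 0.003 0")

```text
clock: 9.57
tcp_pos: [0.5769, -0.2125, 0.1746]
orientation: [-0.398, -3.116, -0.0]
contact_force: [-0.0, 0.5, -1.6]
grip_width: 0.0092
gripper_force: 44.6
```

Emit:
play_rows(targets="1 0 0 0.001 0;1 0 0 0.002 0;1 0 0 0.003 0;1 0 0 0.003 0")

```text
clock: 9.9
tcp_pos: [0.5769, -0.2124, 0.1715]
orientation: [-0.398, -3.116, -0.0]
contact_force: [-0.4, -0.3, -0.2]
grip_width: 0.0096
gripper_force: 44.7
```

Emit:
play_rows(targets="1 0 0 0.001 0;1 0 0 0.002 0;1 0 0 0.003 0;1 0 0 0.003 0")

```text
clock: 10.23
tcp_pos: [0.5769, -0.2124, 0.1685]
orientation: [-0.397, -3.116, -0.0]
contact_force: [-0.2, 0.6, -0.1]
grip_width: 0.0093
gripper_force: 44.7
```

Emit:
play_rows(targets="1 0 0 0.001 0;1 0 0 0.002 0;1 0 0 0.003 0;1 0 0 0.003 0")

```text
clock: 10.57
tcp_pos: [0.5779, -0.2127, 0.1674]
orientation: [0.398, 3.114, -0.0]
contact_force: [-1.8, 0.5, 7.7]
grip_width: 0.0095
gripper_force: 46.1
```

Bottom contact shows 7.7 N at TCP z 0.167 m, where 0.169 m was expected. I release partially, then rise.

Emit:
play_rows(targets="1 0 0 -0.001 0;0.4 0 0 -0.001 0;0.2 0 0 -0.001 0;0.2 0 0 -0.001 0;0.2 0 0 -0.001 0;0.2 0 0 -0.02 0;0.2 0 0 -0.045 0;0.2 0 0 -0.075 0")

```text
clock: 11.23
tcp_pos: [0.5758, -0.2121, 0.2399]
orientation: [-0.397, -3.113, -0.001]
contact_force: [0.2, -0.4, -0.3]
grip_width: 0.0342
gripper_force: 0.0
```

Emit:
play_rows(targets="0.2 0 0 -0.03 0;0.2 0.035 0 -0.035 0;0.2 0.07 0 -0.035 0;1 0.1 0 -0.035 0;1 0.1 0 -0.035 0;1 0.1 0 -0.035 0;1 0.1 0 -0.035 0;1 0.1 0 -0.035 0")

```text
clock: 11.9
tcp_pos: [0.4813, -0.1875, 0.2759]
orientation: [0.397, 3.116, 0.0]
contact_force: [0.4, -0.0, 0.9]
grip_width: -0.0001
gripper_force: 0.0
```

```bash
python3 - <<'E'
from h import *
p,q=tool();print(p.round(4),r.get_obs()["grip_width"],r.get_obs()["clock"])
S=cam("scene");D=cam("side")
s=r.grab_frame("scene");d=r.grab_frame("side")
z=lambda im,x,y,W,H:cv2.resize(im[y:y+H,x:x+W],(400,600),interpolation=cv2.INTER_CUBIC)
cv2.imwrite("pics/d6.png",np.hstack([z(s,120,165,100,150),z(d,225,90,80,120)])[:,:,::-1])
m=np.array([.579,-.211,0])
for n,c,o,k in(("scene",S,(120,165),4),("side",D,(225,90),5)):
    for h in(.1,.12,.21): print(n,h,((proj(c,m+[0,0,h])-o)*k).round(0))
E
```

```text
[ 0.4813 -0.1875  0.2759] -0.00012606160543925275 11.9
scene 0.1 [194. 290.]
scene 0.12 [188. 271.]
scene 0.21 [163. 177.]
side 0.1 [144. 343.]
side 0.12 [144. 321.]
side 0.21 [144. 222.]
```

View pics/d6.png

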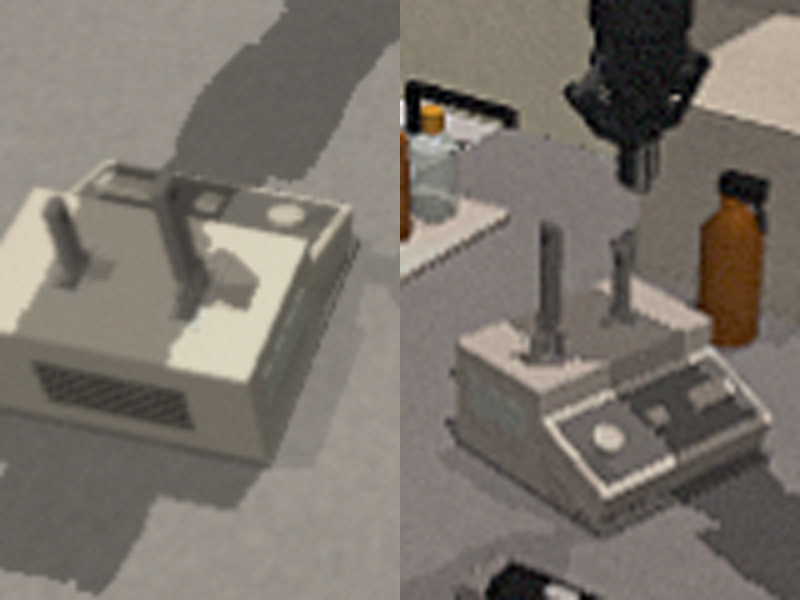

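The comb stands fully down: its handle top is at side crop (546,225), where 210 mm of height predicts (544,222). Now the power key, with the fingers shut.

Emit:
play_rows(targets="1 0.006 0.021 0.03 0;1 0.006 0.021 0.065 0;1 0.006 0.021 0.1 0;1 0.006 0.021 0.135 0;1 0.006 0.021 0.165 0;1 0.006 0.021 0.185 0;1 0.006 0.021 0.196 0;1 0.006 0.021 0.196 0")

```text
clock: 12.67
tcp_pos: [0.4786, -0.1651, 0.0774]
orientation: [-0.397, -3.112, -0.001]
contact_force: [-0.3, 0.6, 0.1]
grip_width: -0.0003
gripper_force: 0.0
```

Emit:
play_rows(targets="1 0 0 0.003 0;1 0 0 0.006 0;1 0 0 0.009 0;1 0 0 0.012 0;1 0 0 0.012 0;1 0 0 0.012 0")

```text
clock: 13.17
tcp_pos: [0.4798, -0.1656, 0.0681]
orientation: [0.398, 3.116, -0.0]
contact_force: [-0.5, 0.5, 0.4]
grip_width: 0.0
gripper_force: 0.0
```

Next I step down along the key's normal.

Emit:
play_rows(targets="1 -0.0005 0 0.001 0;1 -0.001 0 0.002 0;1 -0.0015 0 0.003 0;1 -0.002 0 0.004 0;1 -0.002 0 0.004 0;1 -0.002 0 0.004 0")

```text
clock: 13.67
tcp_pos: [0.4818, -0.1661, 0.0639]
orientation: [0.398, 3.116, -0.0]
contact_force: [-0.2, -0.3, 2.5]
grip_width: -0.0
gripper_force: 1.1
```

Emit:
play_rows(targets="1 -0.0005 0 0.001 0;1 -0.001 0 0.002 0;1 -0.001 0 0.0025 0;1 -0.001 0 0.0025 0;1 -0.001 0 0.0025 0")

```text
clock: 14.08
tcp_pos: [0.4828, -0.1663, 0.0614]
orientation: [0.398, 3.116, -0.0]
contact_force: [0.4, 0.5, 3.6]
grip_width: 0.0001
gripper_force: 1.9
```

Emit:
play_rows(targets="1 -0.0005 0 0.001 0;1 -0.001 0 0.002 0;1 -0.001 0 0.002 0;1 -0.001 0 0.002 0")

```text
clock: 14.42
tcp_pos: [0.4833, -0.1665, 0.0603]
orientation: [-0.398, -3.116, 0.0]
contact_force: [-5.7, 0.7, 18.1]
grip_width: 0.0001
gripper_force: 9.3
```

Power is fully down: the stop shows 18 N after about 5 mm of travel. I let it up, rise and cross to the bar key.

Emit:
play_rows(targets="1 0.002 0 -0.006 0;1 0.004 0 -0.02 0;1 0.004 0 -0.045 0;1 0.004 -0.035 -0.05 0;1 0.004 -0.075 -0.05 0;1 0.004 -0.115 -0.05 0;1 0.004 -0.115 -0.05 0;1 0.004 -0.115 -0.05 0")

```text
clock: 15.08
tcp_pos: [0.4493, -0.2795, 0.1089]
orientation: [-0.406, -3.114, 0.001]
contact_force: [-0.2, 0.8, 0.2]
grip_width: 0.0
gripper_force: 0.0
```

Emit:
play_rows(targets="1 0 0 0.02 0;1 0 0 0.034 0;1 0 0 0.039 0;1 0 0 0.039 0;1 0 0 0.039 0")

```text
clock: 15.5
tcp_pos: [0.4512, -0.2758, 0.0703]
orientation: [-0.395, -3.116, -0.001]
contact_force: [-1.6, -0.1, -0.2]
grip_width: -0.0001
gripper_force: 0.0
```

```bash
python3 - <<'E'
from h import *
p,q=tool();print(p.round(4),"to cycle -7mm",go([.459-.0068,-.2800+.0017,.07]))
E
```

```text
[ 0.4512 -0.2758  0.0703] to cycle -7mm [-0.0016 -0.0021  0.0003]
```

Emit:
play_rows(targets="1 -0.001 -0.002 0.001 0;1 -0.001 -0.002 0.002 0;1 -0.0015 -0.002 0.003 0;1 -0.002 -0.002 0.004 0;1 -0.0025 -0.002 0.005 0;1 -0.003 -0.002 0.006 0;1 -0.003 -0.002 0.006 0;1 -0.003 -0.002 0.006 0")

```text
clock: 16.17
tcp_pos: [0.4534, -0.2796, 0.0644]
orientation: [0.398, 3.116, -0.0]
contact_force: [-0.7, 0.1, 1.4]
grip_width: -0.0
gripper_force: 1.0
```

Emit:
play_rows(targets="1 -0.0005 0 0.001 0;1 -0.001 0 0.002 0;1 -0.001 0 0.0025 0;1 -0.001 0 0.0025 0;1 -0.001 0 0.0025 0")

```text
clock: 16.58
tcp_pos: [0.4544, -0.2799, 0.0619]
orientation: [0.398, 3.116, -0.0]
contact_force: [0.2, -0.5, 3.4]
grip_width: -0.0
gripper_force: 1.8
```

Emit:
play_rows(targets="1 -0.0005 0 0.001 0;1 -0.001 0 0.002 0;1 -0.001 0 0.002 0;1 -0.001 0 0.002 0")

```text
clock: 16.92
tcp_pos: [0.4549, -0.2801, 0.0608]
orientation: [-0.398, -3.116, 0.0]
contact_force: [-5.0, 1.6, 14.9]
grip_width: -0.0
gripper_force: 8.2
```

The bar key is fully down. I let it up and move clear.

Emit:
play_rows(targets="1 0.002 0 -0.006 0;1 0.004 0 -0.02 0;1 0.006 0 -0.05 0;1 0.01 0 -0.09 0;1 0.01 0 -0.13 0;1 0.01 0 -0.15 0;1 0.01 0 -0.15 0;1 0.01 0 -0.15 0")

```text
clock: 17.58
tcp_pos: [0.4458, -0.2777, 0.2106]
orientation: [0.397, 3.114, -0.001]
contact_force: [0.1, -0.2, -0.9]
grip_width: -0.0004
gripper_force: 0.0
```

```bash
python3 - <<'E'
from h import *
o=r.get_obs();print(o["tcp_pos"].round(3),o["contact_force"].round(1),o["clock"])
d=r.grab_frame("side");g=d[134:142,330//1-0:331]
# handle still where it was: dark column near predicted top
D=cam("side");u,v=proj(D,[.579,-.211,.19]).astype(int);print(u,v,d[v,u-6:u+8].max(1))
print(r.hand_in())
E
```

```text
[ 0.446 -0.278  0.211] [ 0.1 -0.2 -0.9] 17.5833
253 138 [127 126 127 128 136  98  49  61  90  94 107 131 126 126]
the job is handed in; nothing more can be done
None
```

The steel comb stands upright, handle up, at the bottom of the dock's long slot; the power key and then the bar key were each pressed to the stop and let up, the square key was left alone, and the job was handed in at about 17.6 s (no verdict was returned).

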